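# Third hand at the sugar lantern jig

## Robot

A 6-joint arm with a two-finger parallel gripper is mounted at the origin on the work surface; the furniture and walls round the work are solid. World frame = base frame: x ahead of the robot, y to its left, z up, the work surface at z = 0. Lengths are in m, angles in degrees, forces in N, time in s.
With the tool pointing down it reaches from about 0.3 to 0.75 m from the base axis. Payload 8.5 kg.
Tool frame: the origin (TCP) lies midway between the tips of the shut fingers; the grasp point (between the pads) lies 19 mm behind it (env.tcp_to_grasp is the z of the grasp point in the tool frame, in m); z points along the fingers, y is the line along which they close (so a half turn about z gives the same grasp; the last joint's range is limited). The gripper opens to 85 mm and grips with 20 to 120 N. Pads are 22 mm wide; open, the fingers measure 114 mm over their backs; the gripper's body (76 mm by 85 mm) begins 54 mm behind the grasp point. The pads swing forward as they close: fully open they stand 13 mm farther back than shut.
Start: joints at [55.273, 21.807, 74.336, -0, 83.858, -12.336], TCP at [0.21, 0.509, 0.231] pointing down, gripper open.
Joint ranges: [-178.18, 178.18], [-50.72, 133.34], [12.68, 142.11], [-81.47, 261.47], [9.98, 163.14], [-165.26, 165.26]. Speed limits (degrees/s): [136.94, 136.94, 180, 180, 180, 180].

## Interface

Orientations are given as a 3x3 rotation matrix whose columns are the frame's x, y, z axes.
In Python, from rig import env, imaging, job, models gives the robot as it stands. The module is installed in compiled form; this text tells all that it offers.
- The arm moves only by the tool jog_arm, never from a script. Its argument "plan" is text: rows parted by semicolons, each of 7 numbers parted by spaces: the turn, a rotation vector about the tool's x, y, z in degrees, then the shift along the tool's x, y, z in cm, then the closure in counts, from 0 (fully open) to 255 (shut). In form: rx ry rz x y z claw; .... A call has 1 to 10 rows; each row shifts and turns the commanded pose from where the row before left it, along the tool's axes as they then stand; what a row does not reach is not made up. A row lasts 1/12 s, in which the tool goes at most 41.7 mm and 7.16 degrees, less where a joint would pass 70% of its speed; a pose out of reach is approached as far as the arm can. A call with a gripper value outside its range is refused whole. The fingers move at their own pace and stop on an object; "grip_force" is the grip in N (left out, the last holds). Time passes only in rows, so rows that do not move let the fingers close. It gives the time, the measured TCP pose, the force, the opening and the grip force at its end, in the units of the state.
- env.observe(): the state, without advancing time (a new reading comes with each control period).
- imaging.get_image(name): name is "scene" or "top"; returns a dict with "pixels" (400x640x3 uint8, red, green, blue), "depth" (400x640 float32, m along the optical axis (not along the pixel's ray), 0 where there is no reading), "fov_y" (degrees; the focal length in pixels is half the picture's height over the tangent of half this angle, whatever the lens; pixels are square), "cx", "cy" (the principal point, pixels), "distortion" ([k1, k2, p1, p2, k3] as OpenCV has them; the pictures are not rectified), "world_from_camera" (4x4, takes a point from camera to world coordinates). Camera axes: x right, y down, z forward; pixel columns grow to the right and rows downward; lengths in m; the calibration is good to about 2 mm. A picture is of the moment at which its call begins.
- job.close_job(): hands the job in; it is judged then, once.
Trained networks look in the newest picture that a camera, given by its name, has taken for a name from the list of things; names that differ only in an ending like _2 or _b are one class to them, and where a whole thing is asked for, a point or a joint stands for the part that bears it (a point fixed in the world has none). Each returns a list of dicts, best first, with "confidence" (0 to 1); they miss things now and then, are a little off and sometimes report something else, mostly with a low value. They report only what shows in the picture. A call takes as long as a camera call. They do not tell look-alikes from the thing itself.
- models.outline_of(camera, query): "region" (400x640 bool, what is visible of it) and "bbox" ([centre column, centre row, width, height] in pixels, round what is visible of it).
- models.tip_of(camera, query): "at" ([column, row] in pixels: a listed point, or the origin of a listed thing).
The state is a dict: "time_s": time; "q": joint angles; "qvel": joint speeds; "joint_efforts": joint torques, N m; "position": TCP position; "tool_rot": TCP orientation; "ft_force": force on the tool from outside, world axes, zero at the start; "wrist_torque": the same for the moment, N m; "grip_width": finger opening in m; "gripper_force": force on a finger pad.
Only numpy, scipy, OpenCV 4.12 (cv2) and the standard library are available. Lean on these libraries where they do the work, as an engineer would, in place of code of your own. Each camera call takes 0.05 s, during which the arm holds its last target. There are 200 camera calls.

## Task

I am about to weld a corner of the cast-sugar lantern and need a third hand: swing the steel hasp right over off the panel carrier, lift the amber panel out and stand it in the guide channel of the corner jig, gently, then slide it along the channel until its edge meets the face of the ruby panel. Finish while still holding it in the gripper, upright and down in the channel, pressing on the ruby panel with a steady 10 newtons or so so that the seam stays shut while I work; cast sugar cracks, so never push hard. Leave the green panel in its slot, the hasp open, and everything else on the bench where it is.

Things in the scene. Friction and masses are not known exactly. Their poses are not given: they have to be found in the camera images.
- amber_panel: Amber (orange) cast-sugar panel, 0.16 kg, 110 mm wide (its x) x 10 mm thick (its y) x 90 mm high (its z), both faces alike and flat but for a lozenge low on them. It stands upright in one of the carrier's two slots (which one varies). Origin: centre of its underside. Grip it across its thickness at the top edge.
- green_panel: Green cast-sugar panel of the same size and origin, in the carrier's other slot; it stays there.
- carrier: White panel carrier, fixed: base 144 (x) x 180 (y) x 10 mm, two grooved cheeks 65 mm high. Origin: centre of its underside. Slots at y = -25 and +25 mm; a panel in one has its width along the carrier's x, foot at z = 10 mm, top at 100 mm. Steel posts, 22 mm wide, 4 mm thick, 98 mm high, at x = 0, y = -82 (wire staple on top, to 122 mm) and y = +82 mm (hinge).
- hasp (a joint): Steel hasp, a strap along the carrier's y over both panels' tops, hinged at +y; the staple at -y comes through its slotted end. Angle in rad: 0 (starts 0 to 0.08) = closed, level, its middle 106 mm above the bench, no panel can come out; grows as the free end swings up and over to the carrier's +y; upright at 1.57; past 1.65 it falls outward slowly by itself to its stop at 2.95.
- hasp_hinge (a point): Axis of the hasp's hinge (parallel to the carrier's x), at carrier (0, 82, 106) mm. The strap is 16 mm wide, 5 mm thick, 184 mm from hinge to the lip at its end, weighs 60 g and turns easily.
- hasp_grip (a point): Point on the middle of the hasp strap, 137 mm from the hinge, over open space between the staple post and the nearest panel: a good place to pinch it across its 16 mm width. It moves with the hasp.
- jig: Corner jig, fixed to the bench: aluminium base 110 (x) x 220 (y) x 10 mm, with a guide channel along its y and a sprung stop with the ruby panel at its -y end. Origin: centre of the base's underside.
- channel (a point): Middle of the channel's floor at the place to lower the amber panel in: jig (0, 34, 10) mm. 16 mm wide between dark rails with flared lips 23 mm above the bench, it runs along the jig's y from -45 to +105 mm, open above. A panel stands in it with its width along the jig's y, foot 10 mm above the bench; lift its foot 1 to 3 mm to slide it, for it jams when it drags.
- ruby_panel: Ruby (red) cast-sugar panel, 110 x 10 x 90 mm, clipped upright to the jig's sprung back stop across the end of the channel. Origin: middle of its foot on the rear face, at jig (0, -58, 11) mm at rest. Its flat front face looks along the jig's +y and stands at jig y = -48 mm at rest; its top is 101 mm above the bench (clips at x = +-36 mm reach 105 mm).
- ruby_face (a point): Centre of the ruby panel's front face: jig (0, -48, 56) mm at rest. Panel and stop slide back together towards the jig's -y when pressed: the springs start from no load and give 1 mm per newton (10 N = 10 mm), up to 20 mm.
- red_bottle: Small dropper bottle, red with a white cap, 33 mm across, 81 mm tall, loose, standing between carrier and jig; it stays where it is. Origin: centre of its underside.
Things that resemble listed ones, but are neither listed nor needed, are in the scene too. There is more than one size of the amber_panel; the job needs the larger.

How it is judged:
By the outcome, as a careful person would: the job done as asked, in the order asked, and still so for the second after the job is handed in, while the arm keeps its last pose, push and grip.
It also fails if it takes over 54 s, if anything falls off the work surface, if the arm or the gripper's body presses on something with over 40 N, if the wrist force passes 120 N, or if a joint passes its speed limit or range.

## Working session

There is one attempt and no reset: what is moved stays moved. The work goes in short steps, Python scripts to look and compute and a tool call to move; the robot and the scene stay as the last step left them, time stands still between calls to the robot, and variables do not carry over. Pictures are saved under pics/ and viewed, at most 10 in all, crops included, and the job is handed in when it is done.

Besides the shell and the picture viewer there is one more tool, called after "Call:" as a command line: name --argument value ..., lists and objects as JSON in quotes. jog_arm: Moves the arm, as the interface text tells. Its arguments: {"type":"object","properties":{"plan":{"type":"string"},"grip_force":{"type":"number"}},"required":["plan"]}

```bash
mkdir -p pics
cat > h.py <<'E'
import numpy as np, cv2
from rig import env, imaging, job, models
def cam(n):
    d=imaging.get_image(n); return d
def K(d):
    f=200/np.tan(np.radians(d["fov_y"])/2); return np.array([[f,0,d["cx"]],[0,f,d["cy"]],[0,0,1.]])
def cloud(d):
    h,w=d["depth"].shape
    u,v=np.meshgrid(np.arange(w),np.arange(h))
    p=cv2.undistortPoints(np.stack([u,v],-1).reshape(-1,1,2).astype(np.float64),K(d),np.array(d["distortion"],float)).reshape(h,w,2)
    z=d["depth"][...,None]; P=np.concatenate([p*z,z],-1)
    T=np.array(d["world_from_camera"]); W=P@T[:3,:3].T+T[:3,3]; W[d["depth"]==0]=np.nan
    return W
def proj(d,X):
    T=np.linalg.inv(np.array(d["world_from_camera"]))
    return cv2.projectPoints(np.atleast_2d(np.array(X,float)),cv2.Rodrigues(T[:3,:3])[0],T[:3,3],K(d),np.array(d["distortion"],float))[0].reshape(-1,2)
def save(d,fn,crop=None,s=1):
    im=d["pixels"][...,::-1]
    if crop: a,b,c,e=crop; im=im[b:e,a:c]
    cv2.imwrite("pics/"+fn,cv2.resize(im,None,fx=s,fy=s,interpolation=cv2.INTER_CUBIC))
E
python3 - <<'E'
from h import *
np.set_printoptions(precision=4,suppress=True)
for n in("scene","top"):
    d=cam(n); save(d,n+"0.png",s=1.25); W=cloud(d)
    for q in ["amber_panel","green_panel","carrier","jig","ruby_panel","red_bottle","hasp_hinge","hasp_grip","channel","ruby_face"]:
        for r in models.tip_of(n,q)[:3]:
            c=np.round(r["at"]).astype(int); c=np.clip(c,0,[639,399])
            print(n,q,round(r["confidence"],2),np.array(r["at"]),W[c[1],c[0]])
print(env.observe(),env.tcp_to_grasp)
E
```

```text
scene amber_panel 0.83 [302.8 242.4] [0.4093 0.0841 0.0047]
scene amber_panel 0.74 [278.  198.4] [0.4388 0.2302 0.0221]
scene carrier 0.63 [274.5 196.4] [0.4278 0.2296 0.0326]
scene jig 0.87 [387.3 299.2] [ 0.434  -0.1465  0.0219]
scene ruby_panel 0.61 [409.1 311. ] [ 0.4352 -0.1974  0.0374]
scene red_bottle 0.62 [329.  227.6] [0.4847 0.0914 0.0037]
scene red_bottle 0.46 [408.7 309.4] [ 0.4317 -0.199   0.0463]
scene hasp_hinge 0.65 [251.7 150.8] [0.4351 0.3383 0.0986]
scene hasp_grip 0.71 [280.8 171.4] [0.4348 0.2078 0.1098]
scene channel 0.71 [372.9 282.7] [ 0.4473 -0.0954  0.0116]
scene ruby_face 0.9 [410.1 288.9] [ 0.4244 -0.1981  0.0984]
top amber_panel 0.61 [253.4 199. ] [0.4325 0.2273 0.0438]
top amber_panel 0.6 [315.  214.1] [0.3996 0.0893 0.0696]
top green_panel 0.98 [228.6 197.7] [0.4315 0.2776 0.063 ]
top green_panel 0.67 [261.9 190.6] [0.4425 0.2019 0.1079]
top carrier 0.77 [240.2 200. ] [0.4333 0.2609 0.0106]
top jig 0.95 [407.6 192.3] [ 0.46   -0.1308  0.0093]
top jig 0.37 [193.7 191.8] [0.4373 0.3428 0.1099]
top ruby_panel 0.69 [437.4 187.7] [ 0.4618 -0.1798  0.0714]
to
[... 222 characters left out ...]
1105]
top channel 0.93 [398.8 196.9] [ 0.4475 -0.1089  0.0107]
top ruby_face 0.67 [435.  190.2] [ 0.4592 -0.1796  0.0581]
{'time_s': 1.1, 'q': array([ 55.2721,  21.8077,  74.3343,  -0.0017,  83.859 , -12.3363]), 'qvel': array([ 0.0447, -0.0232,  0.0573,  0.087 ,  0.0063, -0.1144]), 'joint_efforts': array([  0.0006, -44.8325, -23.1475,  -0.0001,   0.0005,   0.    ]), 'position': array([0.2095, 0.5085, 0.2313]), 'tool_rot': array([[-0.9246,  0.3809,  0.    ],
       [ 0.3809,  0.9246, -0.    ],
       [-0.    , -0.    , -1.    ]]), 'ft_force': array([ 0.2368, -0.3811, -0.2112]), 'wrist_torque': array([-0.0065, -0.0111,  0.0268]), 'gripper_force': 0.0, 'grip_width': 0.08513310356740729} -0.0187
```

View pics/top0.png

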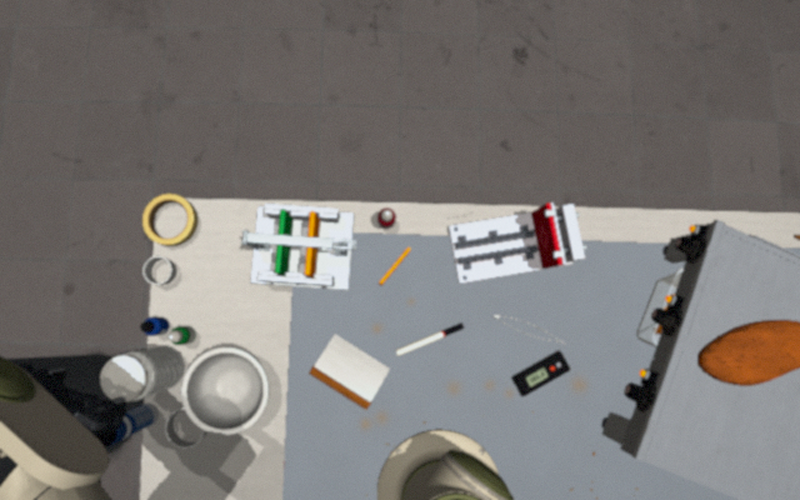

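View pics/scene0.png

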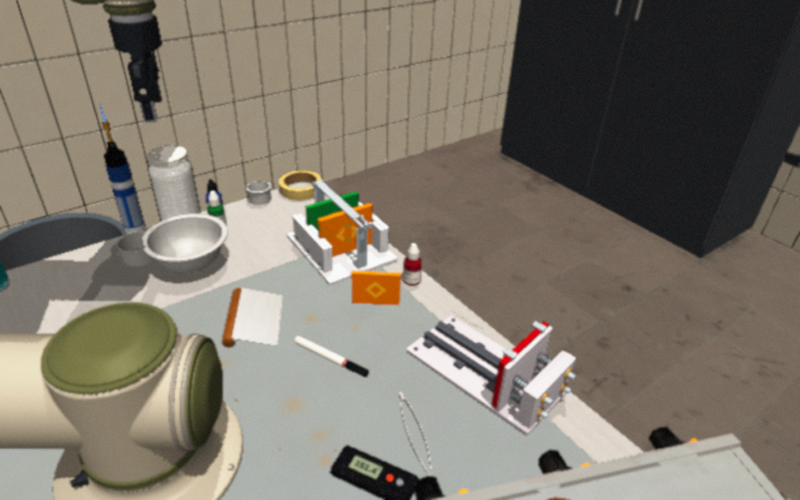

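The top view (shown at 1.25x) has the carrier at (302,247), with green at (283,243) and amber at (313,245), under the strap running (245–350, 242). The hasp's hinge is at the left (+y) and its staple at the right. The jig is at (515,243) with ruby at (545,235). There are two amber panels: one in the carrier slot at (313,245), and a smaller free-standing one at (395,265). The one in the carrier fits the task, and I'll check its size in the measurement below.

Run:
```python
from h import *
np.set_printoptions(precision=4,suppress=True)
d=cam("top"); W=cloud(d); hsv=cv2.cvtColor(d["pixels"],cv2.COLOR_RGB2HSV).astype(int)
H,S,V=hsv[...,0],hsv[...,1],hsv[...,2]; X,Y,Z=W[...,0],W[...,1],W[...,2]
def rect(m,name):
    P=W[m]; 
    if len(P)<5: print(name,len(P)); return
    r=cv2.minAreaRect((P[:,:2]*1000).astype(np.float32)); c,s,a=r
    print(name,len(P),"c",np.round(c,1),"size",np.round(s,1),"ang",round(a,2),"z",np.nanpercentile(P[:,2],[5,50,95]))
car=(abs(X-.435)<.12)&(abs(Y-.255)<.12); jg=(abs(X-.45)<.12)&(Y<-0.03)&(Y>-.29)
amb=(H>8)&(H<22)&(S>150)
rect(car&amb&(Y>.17)&(Z>.092),"amber top"); rect(amb&(Y<.15)&(Y>.05)&(Z>.0)&(X<.44),"small amber all")
m=amb&(Y<.15)&(Y>.05)&(X<.44); print("small max z",np.nanpercentile(Z[m],[50,98]))
rect(car&(H>50)&(H<90)&(S>120)&(Z>.092),"green top")
rect(car&(S<60)&(Z>.1)&(Z<.118),"hasp")
rect(car&(S<60)&(Z>.055)&(Z<.07),"cheeks"); rect(car&(S<40)&(V>120)&(Z>.005)&(Z<.015)&(Y<.345)&(Y>.17),"car base")
red=((H<8)|(H>172))&(S>120)
rect(jg&red&(Z>.094)&(Z<.108),"ruby top"); rect(jg&red&(Z>.02),"ruby all")
rect(jg&(V>110)&(S<60)&(Z>.006)&(Z<.014),"jig base"); rect(jg&(V<110)&(S<80)&(Z>.017)&(Z<.03),"rails")
b=(abs(X-.49)<.04)&(abs(Y-.1)<.05)&(Z>.02); rect(b,"bottle")
E=[(int(a),int(b)) for a,b in proj(d,[[.43,.25,.05],[.45,-.13,.05]])]; print(E)
a=d["pixels"][150:240,180:330,::-1]; b=d["pixels"][150:240,340:490,::-1]
cv2.imwrite("pics/crop1.png",np.vstack([cv2.resize(q,None,fx=3.3,fy=3.3,interpolation=cv2.INTER_CUBIC) for q in(a,b)]))
```

```text
amber top 175 c [435.8 232.2] size [ 10.3 104. ] ang 87.22 z [0.096  0.1001 0.1026]
small amber all 140 c [297.3 114.3] size [ 34.5 287.4] ang 76.11 z [0.0205 0.067  0.0705]
small max z [0.067 0.071]
green top 186 c [438.1 282.1] size [  9.  105.9] ang 86.99 z [0.095  0.1002 0.1026]
hasp 691 c [460.4 250.3] size [191.2  63.4] ang 88.55 z [0.1065 0.1091 0.1121]
cheeks 900 c [439.2 255.6] size [165.4 136.7] ang 87.07 z [0.0609 0.065  0.068 ]
car base 2219 c [416.2 257.5] size [174.7 198.9] ang 89.88 z [0.0075 0.0107 0.0136]
ruby top 164 c [ 461.6 -182.9] size [108.    8.4] ang 10.05 z [0.0949 0.1003 0.1032]
ruby all 638 c [ 461.5 -182.4] size [108.    9.3] ang 10.75 z [0.0268 0.0699 0.102 ]
jig base 2071 c [ 434.4 -159.5] size [180.5 257.7] ang 0.06 z [0.0075 0.0103 0.0129]
rails 492 c [ 437.9 -105.5] size [ 91.7 154.6] ang 10.93 z [0.0178 0.0224 0.0263]
bottle 187 c [493.1 102.1] size [31.6 31.6] ang 45.11 z [0.0306 0.0499 0.0789]
[(242, 199), (412, 194)]
```

View pics/crop1.png

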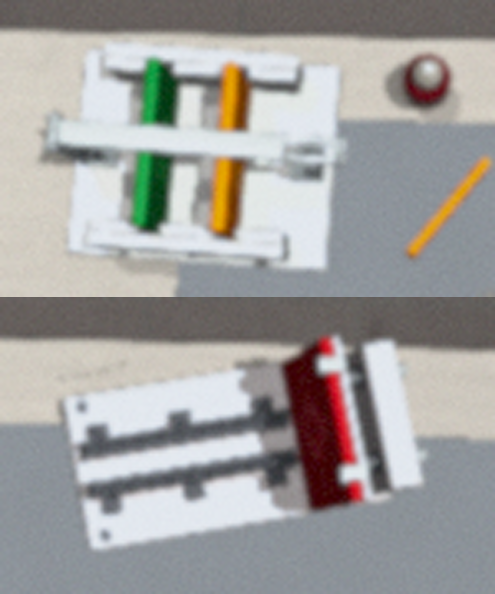

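The crop confirms it: the amber panel in the carrier has a top edge 104+ mm long at z = 0.100, so it is the large one. The free-standing one is only about 0.07 high. Next I turn the tool for the hasp and refine the fits.

Call:
jog_arm --plan "0 0 7 0 0 0 120;0 0 7 0 0 0 120;0 0 7 0 0 0 120;0 0 7 0 0 0 120;0 0 7 0 0 0 120;0 0 7 0 0 0 120;0 0 7 0 0 0 120;0 0 7 0 0 0 120;0 0 7 0 0 0 120;0 0 7 0 0 0 120" --grip_force 25

```text
time_s: 1.98
position: [0.2095, 0.5085, 0.2313]
tool_rot: [[0.048, 0.999, 0.0], [0.999, -0.048, -0.0], [-0.0, 0.0, -1.0]]
ft_force: [-0.6, -0.3, -0.3]
grip_width: 0.0451
gripper_force: 0.0
```

```bash
cat >> h.py <<'E'
np.set_printoptions(precision=4,suppress=True)
def st():
    o=env.observe(); R=np.array(o["tool_rot"])
    print("t",round(o["time_s"],2),"p",o["position"],"yhead",round(np.degrees(np.arctan2(R[1,1],R[0,1])),2),"tz",R[:,2],"F",o["ft_force"],"w",o["grip_width"],"gf",o["gripper_force"],"q",np.round(o["q"],1))
    return o
def to(p,rows=1):  # shift in tool cm to world point
    o=env.observe(); return np.array(o["tool_rot"]).T@(np.array(p)-o["position"])*100
E
python3 - <<'E'
from h import *
from scipy.optimize import least_squares
for n in("top","scene"):
    d=cam(n); W=cloud(d); hsv=cv2.cvtColor(d["pixels"],cv2.COLOR_RGB2HSV).astype(int)
    H,S,V=hsv[...,0],hsv[...,1],hsv[...,2]; X,Y,Z=W[...,0],W[...,1],W[...,2]
    def line(m,name):
        P=W[m][:,:2]*1000; c=np.median(P,0)
        vx,vy,x0,y0=cv2.fitLine(P.astype(np.float32),cv2.DIST_HUBER,0,.01,.01).ravel()
        t=(P-[x0,y0])@[vx,vy]; lo,hi=np.percentile(t,[1,99]); mid=(lo+hi)/2
        print(n,name,len(P),"mid",np.array([x0+vx*mid,y0+vy*mid]),"len",round(hi-lo,1),"ang",round(np.degrees(np.arctan2(vy,vx)),2))
    a=np.radians(10.3); J=np.array([.452,-.131]); 
    jx=((X-J[0])*np.cos(a)+(Y-J[1])*np.sin(a)); jy=(-(X-J[0])*np.sin(a)+(Y-J[1])*np.cos(a))
    nb=(jy>-.035)&(jy<.105)&(V<120)&(S<90)&(Z>.012)&(Z<.032)
    for s in(-1,1): 
        m=nb&(s*jx>.004)&(s*jx<.03)
        if m.sum()>20: line(m,"rail%d"%s)
    line(((H<8)|(H>172))&(S>120)&(Z>.096)&(Z<.106)&(abs(jy+.053)<.015),"ruby top")
    f=((H<8)|(H>172))&(S>120)&(Z>.03)&(Z<.09)&(abs(jy+.048)<.012); 
    if f.sum()>20: line(f,"ruby face")
    car=(abs(X-.437)<.06)
    line(car&(H>8)&(H<22)&(S>150)&(abs(Y-.232)<.02)&(Z>.096),"amber"); line(car&(H>50)&(H<90)&(S>120)&(abs(Y-.282)<.02)&(Z>.096),"green")
    m=(abs(X-.437)<.014)&(Y>.19)&(Y<.33)&(Z>.103)&(Z<.125)&(S<80); line(m,"hasp"); 
    print(np.polyfit(Y[m],Z[m],1),np.polyval(np.polyfit(Y[m],Z[m],1),[.2,.33]))
    m=(jx**2+jy**2<.11**2)&(V>120)&(S<60)&(Z<.02)&(Z>.004)
    if n=="top":
        m2=cv2.connectedComponents(((V>185)&(S<30)).astype(np.uint8))[1]; l=m2[int(round(proj(d,[[*(J+[0,.05]),.01]])[0][1])),int(round(proj(d,[[*(J+[0,.05]),.01]])[0][0]))]; print("lab",l,(m2==l).sum())
st()
E
```

```text
top rail-1 266 mid [ 429.232  -100.4654] len 136.6 ang -79.58
top rail1 282 mid [460.1552 -94.5492] len 137.1 ang -79.09
top ruby top 145 mid [ 461.612  -181.9756] len 106.5 ang 10.6
top ruby face 398 mid [ 459.3531 -179.6122] len 101.3 ang 10.71
top amber 164 mid [435.7399 231.1041] len 103.6 ang -2.02
top green 175 mid [438.0218 281.7704] len 101.8 ang -2.59
top hasp 511 mid [439.2412 260.4845] len 135.6 ang 86.95
[-0.0008  0.1093] [0.1091 0.109 ]
lab 0 230167
scene rail-1 494 mid [426.7899 -99.8337] len 132.9 ang -79.6
scene rail1 441 mid [455.6526 -85.0882] len 114.7 ang -80.32
scene ruby top 219 mid [ 461.4441 -183.8401] len 108.7 ang 10.35
scene ruby face 114 mid [ 408.6063 -192.9137] len 9.1 ang -74.89
scene amber 144 mid [436.8282 231.7525] len 107.4 ang -3.31
scene green 118 mid [439.72   281.5899] len 104.1 ang -2.52
scene hasp 236 mid [438.1514 259.6765] len 134.6 ang 87.24
[0.0023 0.1091] [0.1096 0.1099]
t 2.08 p [0.2095 0.5085 0.2313] yhead -2.46 tz [-0.  0. -1.] F [-0.8929  0.2164  0.1298] w 0.045340487670987216 gf 0.0 q [55.3 21.8 74.3  0.  83.9 57.7]
```

Run:
```python
from h import *
for n in("top","scene"):
    W=cloud(cam(n)); W=W[~np.isnan(W[...,0])]
    m=(W[:,0]>.1)&(W[:,0]<.6)&(W[:,1]>-.35)&(W[:,1]<.65)&(W[:,2]>.112)
    G={}
    for x,y,z in W[m]: k=(round(x/.04)*4,round(y/.04)*4); G.setdefault(k,[]).append(z)
    print(n,{k:(len(v),round(min(v),2),round(max(v),2)) for k,v in sorted(G.items()) if len(v)>3})
print(to([.4353,.2018,.19]))
```

```text
top {(12, -36): (105, np.float64(0.16), np.float64(0.17)), (12, -32): (404, np.float64(0.11), np.float64(0.17)), (12, -28): (344, np.float64(0.11), np.float64(0.17)), (12, -4): (39, np.float64(0.12), np.float64(0.16)), (12, 0): (116, np.float64(0.11), np.float64(0.17)), (12, 52): (328, np.float64(0.11), np.float64(0.2)), (16, -36): (99, np.float64(0.16), np.float64(0.17)), (16, -32): (603, np.float64(0.11), np.float64(0.17)), (16, -28): (7, np.float64(0.11), np.float64(0.17)), (16, 36): (635, np.float64(0.47), np.float64(0.54)), (16, 40): (584, np.float64(0.53), np.float64(0.55)), (16, 44): (65, np.float64(0.54), np.float64(0.54)), (16, 48): (54, np.float64(0.13), np.float64(0.45)), (16, 52): (239, np.float64(0.11), np.float64(0.28)), (20, -36): (94, np.float64(0.16), np.float64(0.17)), (20, -32): (502, np.float64(0.12), np.float64(0.17)), (20, -28): (141, np.float64(0.13), np.float64(0.15)), (20, 36): (709, np.float64(0.46), np.float64(0.54)), (20, 40): (2579, np.float64(0.45), np.float64(0.54)), (20, 44): (143, np.float64(0.54), np.float64(0.54)), (20, 48): (752, np.float64(0.11), 
[... 1514 characters left out ...]
p.float64(0.11), np.float64(0.44)), (20, 52): (302, np.float64(0.14), np.float64(0.41)), (24, -36): (189, np.float64(0.16), np.float64(0.17)), (24, -32): (111, np.float64(0.13), np.float64(0.17)), (24, 48): (1175, np.float64(0.11), np.float64(0.44)), (24, 52): (260, np.float64(0.14), np.float64(0.41)), (28, -36): (15, np.float64(0.17), np.float64(0.17)), (28, 48): (142, np.float64(0.28), np.float64(0.34)), (28, 52): (54, np.float64(0.29), np.float64(0.34)), (32, -36): (156, np.float64(0.13), np.float64(0.15)), (32, -32): (80, np.float64(0.14), np.float64(0.15)), (44, 16): (25, np.float64(0.11), np.float64(0.12)), (44, 20): (5, np.float64(0.11), np.float64(0.12))}
[-29.7958  23.7203   4.1336]
```

Call:
jog_arm --plan "0 0 0 -2.98 2.37 0.41 120;0 0 0 -2.98 2.37 0.41 120;0 0 0 -2.98 2.37 0.41 120;0 0 0 -2.98 2.37 0.41 120;0 0 0 -2.98 2.37 0.41 120;0 0 0 -2.98 2.37 0.41 120;0 0 0 -2.98 2.37 0.41 120;0 0 0 -2.98 2.37 0.41 120;0 0 0 -2.98 2.37 0.41 120;0 0 0.4 -2.98 2.37 0.41 120"

```text
time_s: 3.02
position: [0.4347, 0.1992, 0.1903]
tool_rot: [[0.045, 0.999, 0.001], [0.999, -0.045, 0.0], [0.0, 0.001, -1.0]]
ft_force: [0.1, 0.8, -0.2]
grip_width: 0.0452
gripper_force: 0.0
```

Run:
```python
from h import *
st(); print(to([.4353,.2018,.094]))
d=cam("scene"); save(d,"s1.png",(180,60,400,260),3)
```

```text
t 3.02 p [0.4347 0.1992 0.1903] yhead -2.59 tz [ 0.0005  0.0002 -1.    ] F [ 0.1355  0.794  -0.1625] w 0.04524233163166428 gf 0.0 q [10.4 16.8 89.4  0.  73.8 13. ]
[0.2634 0.0418 9.6349]
```

View pics/s1.png

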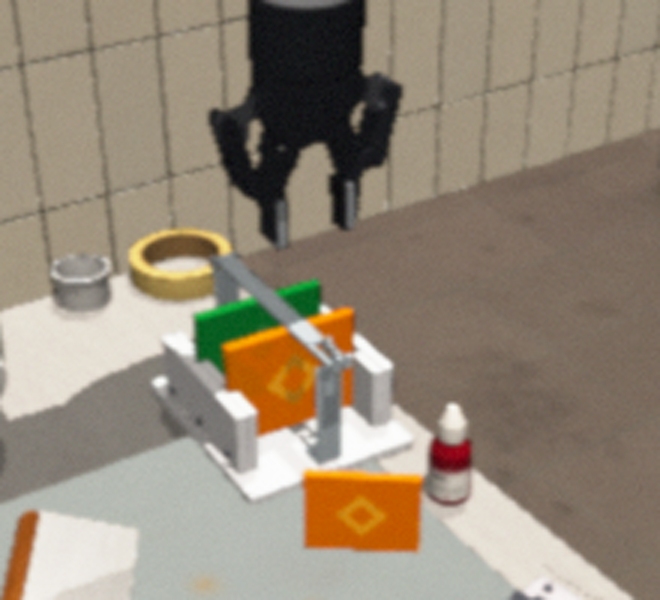

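The picture shows the gripper (fingers at about (275,235) and (345,220) in the crop) above the strap's free half, just inside the staple. I go down and pinch.

Call:
jog_arm --plan "0 0 0 0.07 0.01 2.4 120;0 0 0 0.07 0.01 2.4 120;0 0 0 0.07 0.01 2.4 120;0 0 0 0.05 0.01 2.4 120;0 0 0 0 0 0 120;0 0 0 0 0 0 255;0 0 0 0 0 0 255;0 0 0 0 0 0 255;0 0 0 0 0 0 255;0 0 0 0 0 0 255" --grip_force 25

```text
time_s: 3.9
position: [0.436, 0.2037, 0.0958]
tool_rot: [[0.048, 0.999, 0.005], [0.999, -0.048, 0.001], [0.001, 0.005, -1.0]]
ft_force: [4.8, -0.5, 5.3]
grip_width: 0.0148
gripper_force: 28.3
```

Call:
jog_arm --plan "0 0 0 0.1 0 -1.65 255;0 0 0 0.3 0 -1.62 255;0 0 0 0.5 0 -1.57 255;0 0 0 0.68 0 -1.5 255;0 0 0 0.86 0 -1.41 255;0 0 0 1.03 0 -1.29 255;0 0 0 1.17 0 -1.16 255;0 0 0 1.31 0 -1 255;0 0 0 1.42 0 -0.84 255;0 0 0 1.51 0 -0.66 255"

```text
time_s: 4.73
position: [0.4403, 0.2923, 0.223]
tool_rot: [[0.049, 0.999, 0.005], [0.999, -0.049, -0.0], [-0.0, 0.005, -1.0]]
ft_force: [10.6, -2.1, -2.6]
grip_width: 0.0153
gripper_force: 27.9
```

Call:
jog_arm --plan "0 0 0 1.58 0 -0.47 255;0 0 0 1.63 0 -0.27 255;0 0 0 1.65 0 -0.07 255;0 0 0 1.64 0 0.13 255;0 0 0 1.61 0 0.33 255;0 0 0 1.12 0 0.35 255;0 0 0 0 0 0 255;0 0 0 0 0 0 120;0 0 0 0 0 0 120;0 0 0 0 0 0 120"

```text
time_s: 5.57
position: [0.4425, 0.3841, 0.2211]
tool_rot: [[0.048, 0.999, -0.002], [0.999, -0.048, -0.001], [-0.001, -0.002, -1.0]]
ft_force: [0.3, -0.7, -0.1]
grip_width: 0.0449
gripper_force: 0.0
```

Run:
```python
from h import *
st(); d=cam("scene"); save(d,"s2.png",(180,60,400,260),3)
```

```text
t 5.57 p [0.4425 0.3841 0.2211] yhead -2.78 tz [-0.0016 -0.0007 -1.    ] F [ 0.2851 -0.6827 -0.0741] w 0.04490611955670675 gf 0.0 q [29.4 25.9 69.3  0.  84.9 32.2]
```

View pics/s2.png

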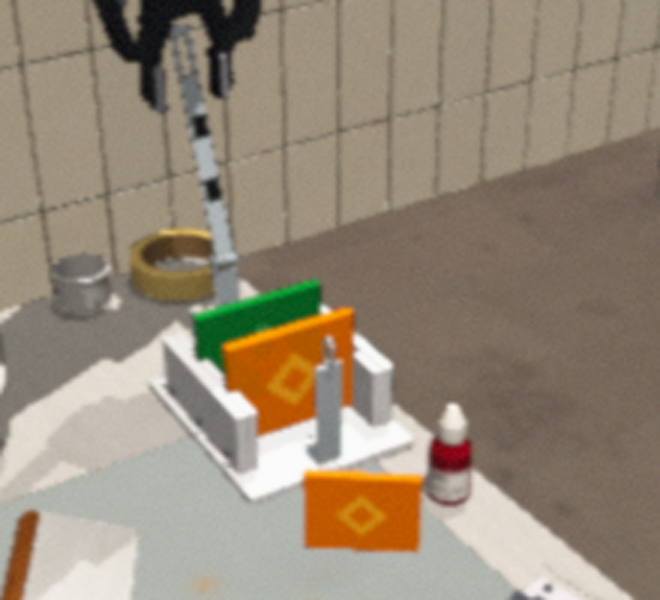

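The hasp is past upright and free between the open fingers, strap running (225,265) to (180,30) in the crop. I back off upwards, then turn and move above the amber panel.

Call:
jog_arm --plan "0 0 0 0 0 -3 120;0 0 0 0 0 -3 120;0 0 0 -1 0 -2 120;0 0 0 -3.5 0 0 120;0 0 0 -3.5 0 0 120;0 0 0 -3.5 0 0 120;0 0 0 -3.5 0 0 120;0 0 -7 0 0 0 150;0 0 -7 0 0 0 150;0 0 -7 0 0 0 150"

```text
time_s: 6.45
position: [0.4355, 0.2337, 0.3013]
tool_rot: [[-0.317, 0.949, -0.001], [0.949, 0.317, -0.0], [0.0, -0.001, -1.0]]
ft_force: [0.1, -0.1, 0.3]
grip_width: 0.0349
gripper_force: 0.0
```

Call:
jog_arm --plan "0 0 -7 0 0 1 150;0 0 -7 0 0 1 150;0 0 -7 0 0 1 150;0 0 -7 0 0 1 150;0 0 -7 0 0 1 150;0 0 -7 0 0 1 150;0 0 -7 0 0 1 150;0 0 -7 0 0 1 150;0 0 -7 0 0 1 150;0 0 -6 0 0 1 150"

```text
time_s: 7.28
position: [0.4354, 0.2343, 0.2007]
tool_rot: [[-0.999, 0.043, -0.001], [0.043, 0.999, -0.0], [0.001, -0.0, -1.0]]
ft_force: [0.4, 0.6, 1.0]
grip_width: 0.0351
gripper_force: 0.0
```

Run:
```python
from h import *
o=st(); print(to([.4362,.2315,.130]))
for n in("top","scene"):
    d=cam(n); W=cloud(d); hsv=cv2.cvtColor(d["pixels"],cv2.COLOR_RGB2HSV).astype(int)
    H,S=hsv[...,0],hsv[...,1]; X,Y,Z=W[...,0],W[...,1],W[...,2]
    for nm,m in(("amber",(H>8)&(H<22)&(S>150)&(abs(X-.437)<.06)&(abs(Y-.232)<.02)&(Z>.096)&(Z<.106)),):
        P=W[m]*1000; print(n,nm,len(P),cv2.minAreaRect(P[:,:2].astype(np.float32)) if len(P)>5 else 0, np.median(P,0) if len(P) else 0)
    m=(abs(X-.44)<.03)&(Y>.35)&(Y<.55)&(Z>.02)&(Z<.3)&(S<80); print("hasp pts",m.sum(),np.nanpercentile(Z[m],[2,50,98]) if m.any() else 0,np.nanpercentile(Y[m],[2,98]) if m.any() else 0)
```

```text
t 7.28 p [0.4354 0.2343 0.2007] yhead 87.55 tz [-0.0011 -0.0002 -1.    ] F [0.3898 0.645  1.0423] w 0.035125423131309584 gf 0.0 q [ 14.5  17.8  85.9   0.   76.3 -73. ]
[-0.0985 -0.2777  7.0681]
top amber 60 ((422.7080078125, 232.53233337402344), (9.368151664733887, 32.14360427856445), 85.99885559082031) [424.1244 231.5718 100.0675]
hasp pts 426 [0.023  0.132  0.1444] [0.4197 0.5375]
scene amber 176 ((437.2947082519531, 232.94580078125), (13.614360809326172, 109.3970718383789), 88.04685974121094) [431.5195 231.7191 100.4206]
hasp pts 317 [0.0263 0.1256 0.1446] [0.3526 0.5254]
```

Call:
jog_arm --plan "0 0 0.4 -0.05 -0.12 2.5 150;0 0 0 -0.05 -0.12 2.5 150;0 0 0 0 0 2.5 150;0 0 0 0 0 2.5 150;0 0 0 0 0 1.6 150;0 0 0 0 0 1 150;0 0 0 0 0 0 150;0 0 0 0 0 0 255;0 0 0 0 0 0 255;0 0 0 0 0 0 255" --grip_force 30

```text
time_s: 8.22
position: [0.4374, 0.2323, 0.0764]
tool_rot: [[-0.998, 0.057, 0.002], [0.057, 0.998, 0.001], [-0.002, 0.001, -1.0]]
ft_force: [0.8, 0.4, 1.1]
grip_width: 0.0089
gripper_force: 31.2
```

Call:
jog_arm --plan "0 0 0 0 0 0 255;0 0 0 0 0 0 255" --grip_force 50

```text
time_s: 8.38
position: [0.4374, 0.2323, 0.0765]
tool_rot: [[-0.998, 0.056, 0.002], [0.056, 0.998, 0.001], [-0.002, 0.001, -1.0]]
ft_force: [-0.6, -0.1, 6.8]
grip_width: 0.0089
gripper_force: 52.2
```

Call:
jog_arm --plan "0 0 0 0 0 -0.5 255;0 0 0 0 0 -1 255;0 0 0 0 0 -1.5 255;0 0 0 0 0 -2 255;0 0 0 0 0 -2 255;0 0 0 0 0 -2 255;0 0 0 0 0 -2 255;0 0 0 0 0 -1.5 255;0 0 0 0 0 -1 255;0 0 0 0 0 -0.5 255"

```text
time_s: 9.22
position: [0.4368, 0.2321, 0.2169]
tool_rot: [[-0.998, 0.056, 0.002], [0.056, 0.998, 0.0], [-0.002, 0.0, -1.0]]
ft_force: [0.7, -0.4, -2.3]
grip_width: 0.0091
gripper_force: 51.0
```

Run:
```python
from h import *
st()
d=cam("scene"); save(d,"s3.png",(180,40,400,260),2.7)
W=cloud(d); hsv=cv2.cvtColor(d["pixels"],cv2.COLOR_RGB2HSV).astype(int); H,S=hsv[...,0],hsv[...,1]
m=(H>8)&(H<22)&(S>150)&(W[...,2]>.13)&(abs(W[...,0]-.437)<.08)&(abs(W[...,1]-.232)<.04); P=W[m]; print(len(P),np.percentile(P,[1,50,99],axis=0))
```

```text
t 9.22 p [0.4368 0.2321 0.2169] yhead 86.8 tz [ 0.0019  0.0004 -1.    ] F [ 0.671  -0.4245 -2.3069] w 0.009116900967081709 gf 51.02482259273529 q [ 14.2  16.9  84.4  -0.   78.6 -72.6]
1656 [[0.3829 0.2232 0.1546]
 [0.4314 0.2289 0.1982]
 [0.4895 0.2354 0.2426]]
```

View pics/s3.png

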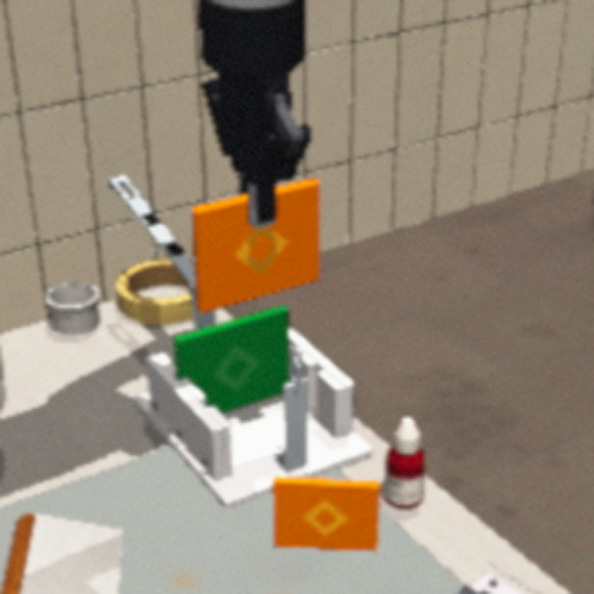

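The amber panel hangs upright in the gripper (crop centre (258,245)), green is still in its slot, and the hasp is falling outward. I turn the panel and measure the channel more closely.

Call:
jog_arm --plan "0 0 5 0 0 -0.3 255;0 0 7 0 0 -0.3 255;0 0 7 0 0 0 255;0 0 7 0 0 0 255;0 0 7 0 0 0 255;0 0 7 0 0 0 255;0 0 7 0 0 0 255;0 0 7 0 0 0 255;0 0 7 0 0 0 255;0 0 7 0 0 0 255"

```text
time_s: 10.1
position: [0.4363, 0.2319, 0.2205]
tool_rot: [[-0.317, 0.949, -0.002], [0.949, 0.317, -0.001], [0.0, -0.002, -1.0]]
ft_force: [-0.1, -0.5, -1.5]
grip_width: 0.0092
gripper_force: 51.0
```

Run:
```python
from h import *
d=cam("top"); g=cv2.cvtColor(d["pixels"],cv2.COLOR_RGB2GRAY).astype(np.float32)
J=np.array([445.5,-97.5])/1000
for zz in(.010,.022):
  best=[]
  for a in np.radians(np.arange(9.5,11.8,.25)):
    ex=np.array([np.cos(a),np.sin(a)]); ey=np.array([-ex[1],ex[0]])
    xs=np.arange(-.03,.0301,.0005); ys=np.arange(-.06,.066,.003)
    P=J+xs[:,None,None]*ex+ys[None,:,None]*ey
    P=np.concatenate([P,np.full(P.shape[:2]+(1,),zz)],-1).reshape(-1,3)
    uv=proj(d,P).astype(np.float32).reshape(len(xs),len(ys),2)
    I=cv2.remap(g,uv[...,0],uv[...,1],cv2.INTER_LINEAR); pr=np.median(I,1); best.append((pr.std(),np.degrees(a),pr))
  s,a,pr=max(best,key=lambda t:t[0]); print(zz,a); print([(round(x*1000,0),int(v)) for x,v in zip(xs[::3],pr[::3])])
st(); print(proj(d,[[.4455,-.0975,.01]]))
```

```text
0.01 11.5
[(np.float64(-30.0), 232), (np.float64(-28.0), 231), (np.float64(-27.0), 231), (np.float64(-25.0), 228), (np.float64(-24.0), 217), (np.float64(-22.0), 198), (np.float64(-21.0), 167), (np.float64(-19.0), 134), (np.float64(-18.0), 107), (np.float64(-16.0), 91), (np.float64(-15.0), 87), (np.float64(-13.0), 90), (np.float64(-12.0), 98), (np.float64(-10.0), 116), (np.float64(-9.0), 141), (np.float64(-7.0), 176), (np.float64(-6.0), 206), (np.float64(-4.0), 225), (np.float64(-3.0), 231), (np.float64(-1.0), 233), (np.float64(0.0), 233), (np.float64(2.0), 233), (np.float64(3.0), 231), (np.float64(5.0), 226), (np.float64(6.0), 212), (np.float64(8.0), 185), (np.float64(9.0), 151), (np.float64(11.0), 125), (np.float64(12.0), 105), (np.float64(14.0), 95), (np.float64(15.0), 89), (np.float64(17.0), 89), (np.float64(18.0), 96), (np.float64(20.0), 117), (np.float64(21.0), 149), (np.float64(23.0), 183), (np.float64(24.0), 211), (np.float64(26.0), 227), (np.float64(27.0), 231), (np.float64(29.0), 232), (np.float64(30.0), 232)]
0.022 11.75
[(np.float64(-30.0), 232), (np.float64(-28.0), 232), 
[... 474 characters left out ...]
, 233), (np.float64(2.0), 232), (np.float64(3.0), 229), (np.float64(5.0), 217), (np.float64(6.0), 196), (np.float64(8.0), 162), (np.float64(9.0), 131), (np.float64(11.0), 110), (np.float64(12.0), 97), (np.float64(14.0), 90), (np.float64(15.0), 89), (np.float64(17.0), 92), (np.float64(18.0), 107), (np.float64(20.0), 137), (np.float64(21.0), 172), (np.float64(23.0), 202), (np.float64(24.0), 223), (np.float64(26.0), 231), (np.float64(27.0), 232), (np.float64(29.0), 232), (np.float64(30.0), 232)]
t 10.15 p [0.4364 0.2319 0.2206] yhead 18.04 tz [-0.0017 -0.0005 -1.    ] F [ 0.684  -0.6403 -1.6038] w 0.009091172414192062 gf 51.024221777915955 q [14.2 16.8 83.9 -0.  79.4 -3.8]
[[394.1    197.8102]]
```

Call:
jog_arm --plan "0 0 7 0 0 0 255;0 0 0 -2.5 -0.4 0 255;0 0 0 -3.8 -0.6 0 255;0 0 0 -4 -0.7 0 255;0 0 0 -4 -0.7 0 255;0 0 0 -4 -0.7 0 255;0 0 0 -4 -0.7 0 255;0 0 0 -4 -0.6 0 255;0 0 0 -3.8 -0.6 0 255;0 0 0 -2.3 -0.4 0 255"

```text
time_s: 10.98
position: [0.4499, -0.0994, 0.2208]
tool_rot: [[-0.205, 0.979, -0.001], [0.979, 0.205, -0.0], [-0.0, -0.001, -1.0]]
ft_force: [-0.3, -0.6, -1.5]
grip_width: 0.009
gripper_force: 51.0
```

Run:
```python
from h import *
d=cam("top"); g=cv2.cvtColor(d["pixels"],cv2.COLOR_RGB2GRAY); save(d,"t4.png",(340,130,490,250),5)
st(); 
d2=cam("scene");save(d2,"s4.png",(260,120,480,360),2.5)
for n,dd in(("top",d),("scene",d2)):
    W=cloud(dd); hsv=cv2.cvtColor(dd["pixels"],cv2.COLOR_RGB2HSV).astype(int); H,S=hsv[...,0],hsv[...,1]; o=env.observe()["position"]
    m=(H>8)&(H<22)&(S>150)&(W[...,2]>.1)&(np.hypot(W[...,0]-o[0],W[...,1]-o[1])<.08); P=W[m]
    if len(P)>10: 
        L=cv2.fitLine((P[:,:2]*1000).astype(np.float32),cv2.DIST_HUBER,0,.01,.01).ravel(); print(n,len(P),np.percentile(P,[1,50,99],axis=0),L,"head",np.degrees(np.arctan2(L[1],L[0])))
```

```text
t 11.03 p [ 0.4503 -0.1018  0.2207] yhead 11.74 tz [-0.0007 -0.0018 -1.    ] F [ 1.1889 -3.326  -1.2198] w 0.008808423848255356 gf 50.986504554748535 q [-27.4  13.5  88.6  -0.1  77.9 -39.1]
top 109 [[ 0.4348 -0.0713  0.1683]
 [ 0.4376 -0.0525  0.2291]
 [ 0.4444 -0.0451  0.2467]] [  0.1164  -0.9932 437.4605 -55.5888] head -83.31659
scene 2486 [[ 0.4189 -0.1547  0.1589]
 [ 0.4486 -0.1114  0.2032]
 [ 0.4634 -0.0508  0.2677]] [   0.2088   -0.978   447.5847 -106.0023] head -77.94996
```

View pics/s4.png

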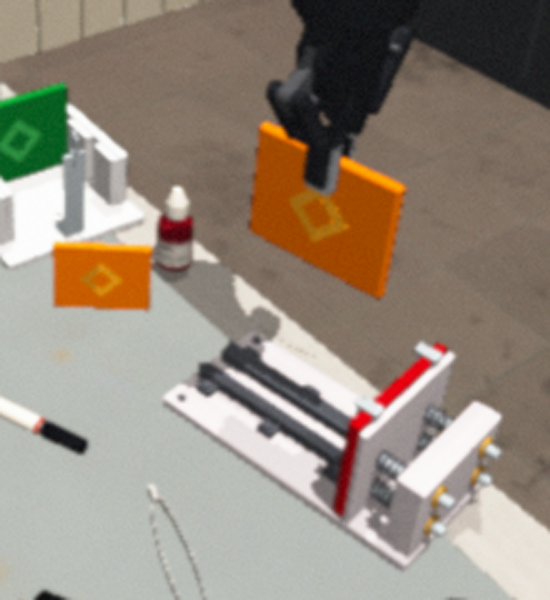

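View pics/t4.png

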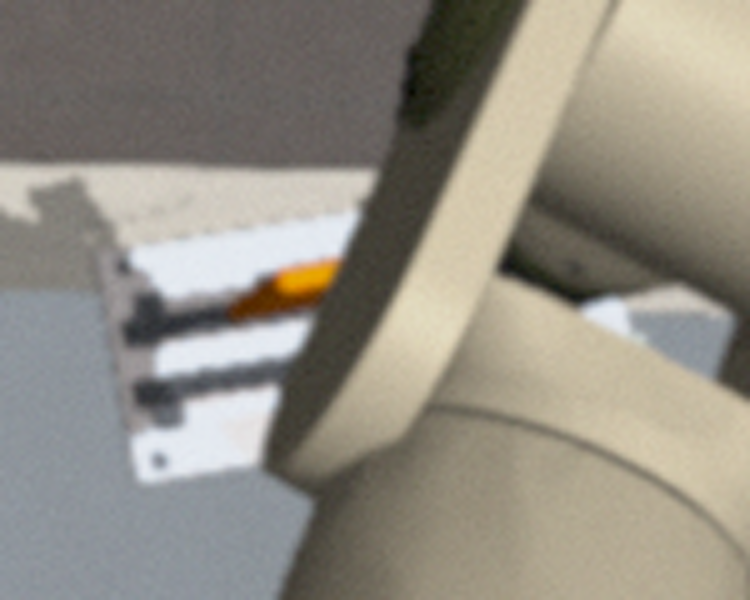

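The panel hangs upright above the jig (scene crop (325,205)), roughly parallel to the channel. I fit the jig's yaw once more, on the unobstructed first picture.

Run:
```python
from h import *
from scipy.optimize import minimize
d=cam("top"); g=cv2.cvtColor(cv2.imread("pics/top0.png"),cv2.COLOR_BGR2GRAY).astype(np.float32)
def prof(p,xs,ys,zz):
    a=np.radians(p[2]); ex=np.array([np.cos(a),np.sin(a)]); ey=np.array([-ex[1],ex[0]])
    P=np.array(p[:2])/1000+xs[:,None,None]*ex+ys[None,:,None]*ey
    P=np.concatenate([P,np.full(P.shape[:2]+(1,),zz)],-1).reshape(-1,3)
    uv=((proj(d,P)+.5)*1.25-.5).astype(np.float32).reshape(len(xs),len(ys),2)
    return cv2.remap(g,uv[...,0],uv[...,1],cv2.INTER_LINEAR)
xs=np.arange(-.03,.0301,.0005); 
# per-slice centre of inner bright strip, at 4 y stations
p=(445.2,-97.6,11.0)
for zz in(.010,.022):
  out=[]
  for y in np.arange(-.05,.066,.01):
    I=prof(p,xs,np.array([y-.002,y,y+.002]),zz).mean(1)
    c=np.abs(xs)<.015; mid=np.where(np.abs(xs)<.004)[0]
    th=160; i0=len(xs)//2
    r=next((xs[i] for i in range(i0,len(xs)) if I[i]<th),np.nan); l=next((xs[i] for i in range(i0,-1,-1) if I[i]<th),np.nan)
    out.append((y*1000,l*1000,r*1000,(l+r)*500))
  out=np.array(out); k=np.isfinite(out[:,3]); print(zz,out[:, [0,1,2]].tolist()); f=np.polyfit(out[k,0],out[k,3],1); print("slope deg",np.degrees(np.arctan(-f[0]))+p[2],"centre off",f[1])
# base long edges at z=.01
for s in(-1,1):
  o=[]
  for y in np.arange(-.05,.066,.01):
    xx=np.arange(.045,.066,.0005)*s; I=prof(p,xx,np.array([y]),.01)[:,0]; gr=np.abs(np.gradient(cv2.GaussianBlur(I[:,None],(1,5),0).ravel())); o.append((y*1000,xx[gr.argmax()]*1000))
  o=np.array(o); f=np.polyfit(o[:,0],o[:,1],1); print("edge",s,o[:,1],"deg",p[2]-np.degrees(f[0]),f[1])
st()
```

```text
0.01 [[-50.0, -8.49999999999998, 9.000000000000036], [-40.0, -7.99999999999998, 9.000000000000036], [-30.0, -8.49999999999998, 9.000000000000036], [-19.999999999999996, -8.49999999999998, 9.000000000000036], [-9.999999999999995, -7.99999999999998, 9.000000000000036], [6.938893903907228e-15, -7.99999999999998, 9.000000000000036], [10.000000000000009, -7.99999999999998, 9.000000000000036], [20.000000000000004, -7.99999999999998, 9.500000000000036], [30.000000000000014, -7.99999999999998, 9.000000000000036], [40.00000000000002, -7.99999999999998, 9.500000000000036], [50.000000000000014, -7.99999999999998, 9.500000000000036], [60.000000000000014, -7.499999999999979, 9.500000000000036]]
slope deg 10.679467514469962 centre off 0.5136946386946665
0.022 [[-50.0, -8.99999999999998, 8.000000000000036], [-40.0, -9.49999999999998, 7.500000000000035], [-30.0, -9.49999999999998, 7.500000000000035], [-19.999999999999996, -8.99999999999998, 8.000000000000036], [-9.999999999999995, -8.99999999999998, 8.000000000000036], [6.938893903907228e-15, -8.99999999999998, 7.500000000000035], [10.000000000000009, -8.49999999999998, 8.500000000000036], [20.000000000000004, -8.49999999999998, 8.500000000000036], [30.000000000000014, -8.99999999999998, 8.000000000000036], [40.00000000000002, -8.49999999999998, 8.500000000000036], [50.000000000000014, -8.49999999999998, 8.500000000000036], [60.000000000000014, -8.99999999999998, 8.500000000000036]]
slope deg 10.579304284295734 centre off -0.45337995337992587
edge -1 [-55.  -54.5 -55.  -55.  -55.  -54.5 -55.  -54.5 -54.  -54.  -54.5 -54. ] deg 10.519196255834286 -54.62529137529134
edge 1 [53.5 53.  54.5 54.5 54.  54.  54.5 53.5 53.5 55.  55.  50. ] deg 11.460770254825492 53.790209790209765
t 11.13 p [ 0.4499 -0.0974  0.2206] yhead 11.76 tz [-0.0014  0.0008 -1.    ] F [-0.6308  0.3867 -2.0806] w 0.008776411461599704 gf 50.98000466823578 q [-27.   13.4  88.8   0.   77.9 -38.8]
```

Call:
jog_arm --plan "0 0 1.2 0 0 0 255;0 0 0 0.08 -0.47 1 255;0 0 0 0 0 2 255;0 0 0 0 0 2 255;0 0 0 0 0 2 255;0 0 0 0 0 2 255;0 0 0 0 0 1.5 255;0 0 0 0 0 1 255;0 0 0 0 0 0.5 255;0 0 0 0 0 0 255"

```text
time_s: 11.97
position: [0.445, -0.095, 0.1006]
tool_rot: [[-0.186, 0.983, -0.002], [0.983, 0.186, 0.001], [0.001, -0.002, -1.0]]
ft_force: [0.1, 0.7, -1.5]
grip_width: 0.0089
gripper_force: 50.9
```

Run:
```python
from h import *
st(); d=cam("scene"); save(d,"s5.png",(330,180,450,300),5)
j=to([.4451,-.0976,.0785]);print(j)
```

```text
t 11.97 p [ 0.445  -0.095   0.1006] yhead 10.7 tz [-0.0018  0.001  -1.    ] F [ 0.141   0.7281 -1.5278] w 0.008858250037698249 gf 50.9150093793869 q [-27.   21.4 100.3   0.   58.4 -37.7]
[-0.2141 -0.073   2.2849]
```

View pics/s5.png

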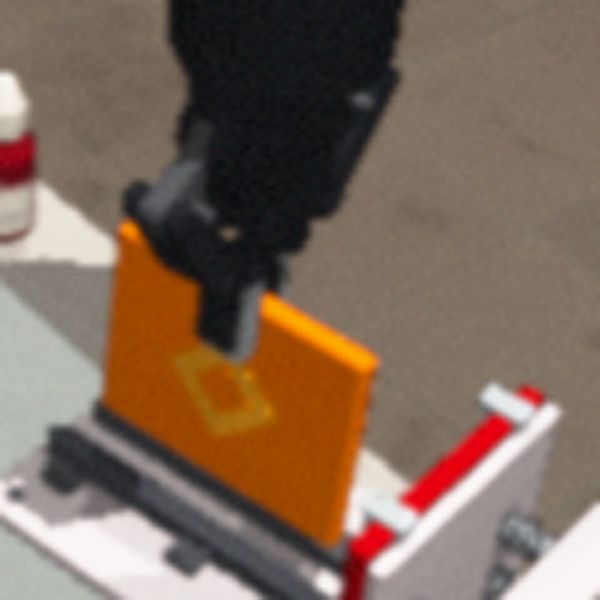

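The panel is about 1 cm above the rails, over the channel and along it (crop foot edge (105,405)–(340,540)). I lower it gently.

Call:
jog_arm --plan "0 0 0 -0.1 -0.05 0.3 255;0 0 0 -0.1 0 0.3 255;0 0 0 0 0 0.3 255;0 0 0 0 0 0.3 255;0 0 0 0 0 0.2 255;0 0 0 0 0 0 255"

```text
time_s: 12.52
position: [0.4451, -0.0982, 0.0869]
tool_rot: [[-0.184, 0.983, -0.001], [0.983, 0.184, 0.0], [0.0, -0.001, -1.0]]
ft_force: [0.4, -0.4, -1.9]
grip_width: 0.0091
gripper_force: 51.0
```

Call:
jog_arm --plan "0 0 0 0 0 0.2 255;0 0 0 0 0 0.2 255;0 0 0 0 0 0.2 255;0 0 0 0 0 0.15 255;0 0 0 0 0 0.1 255;0 0 0 0 0 0 255;0 0 0 0 0 0 255"

```text
time_s: 13.1
position: [0.4453, -0.0983, 0.0788]
tool_rot: [[-0.184, 0.983, -0.0], [0.983, 0.184, 0.0], [0.0, -0.0, -1.0]]
ft_force: [0.7, 0.2, -1.4]
grip_width: 0.0094
gripper_force: 51.0
```

Call:
jog_arm --plan "0 0 0 0 0 0.06 255;0 0 0 0 0 0.06 255;0 0 0 0 0 0.06 255;0 0 0 0 0 0.06 255;0 0 0 0 0 0 255;0 0 0 0 0 0 255"

```text
time_s: 13.6
position: [0.4454, -0.0982, 0.0765]
tool_rot: [[-0.184, 0.983, 0.0], [0.983, 0.184, -0.0], [-0.0, 0.0, -1.0]]
ft_force: [-0.4, 0.8, 0.2]
grip_width: 0.0087
gripper_force: 51.3
```

It touched the floor softly at TCP z 0.0765. I raise it 1.8 mm and slide it towards the ruby panel.

Call:
jog_arm --plan "0 0 0 0 0 -0.09 255;0 0 0 0 0 -0.09 255;0 0 0 -0.2 0 0 255;0 0 0 -0.3 0 0 255;0 0 0 -0.3 0 0 255;0 0 0 -0.3 0 0 255;0 0 0 -0.3 0 0 255;0 0 0 -0.3 0 0 255;0 0 0 -0.2 0 0 255;0 0 0 -0.1 0 0 255"

```text
time_s: 14.43
position: [0.4491, -0.1183, 0.0782]
tool_rot: [[-0.184, 0.983, -0.0], [0.983, 0.184, -0.0], [-0.0, -0.0, -1.0]]
ft_force: [-0.2, -0.4, -1.8]
grip_width: 0.009
gripper_force: 51.0
```

Run:
```python
from h import *
o=st(); print("tool F",np.array(o["tool_rot"]).T@o["ft_force"])
```

```text
t 14.43 p [ 0.4491 -0.1183  0.0782] yhead 10.59 tz [-0. -0. -1.] F [-0.1669 -0.3863 -1.7617] w 0.008952294669184877 gf 50.98771512508392 q [-29.4  24.1 100.6  -0.   55.3 -40. ]
tool F [-0.349  -0.235   1.7617]
```

Call:
jog_arm --plan "0 0 0 -0.1 0 0 255;0 0 0 -0.1 0 0 255;0 0 0 -0.1 0 0 255;0 0 0 -0.1 0 0 255;0 0 0 -0.1 0 0 255;0 0 0 -0.1 0 0 255;0 0 0 -0.1 0 0 255;0 0 0 -0.1 0 0 255;0 0 0 0 0 0 255;0 0 0 0 0 0 255"

```text
time_s: 15.27
position: [0.4505, -0.1257, 0.0782]
tool_rot: [[-0.184, 0.983, -0.0], [0.983, 0.184, 0.0], [0.0, 0.0, -1.0]]
ft_force: [-0.3, 1.4, -2.0]
grip_width: 0.0091
gripper_force: 51.0
```

Run:
```python
from h import *
o=st(); print("tool F",np.array(o["tool_rot"]).T@o["ft_force"])
```

```text
t 15.27 p [ 0.4505 -0.1257  0.0782] yhead 10.6 tz [-0.      0.0001 -1.    ] F [-0.3417  1.3593 -1.975 ] w 0.009090644238759486 gf 51.03200018405914 q [-30.1  24.4 100.1   0.   55.5 -40.8]
tool F [ 1.3987 -0.0858  1.9752]
```

Contact has begun at about 1.5 N. I press a further 8.5 mm.

Call:
jog_arm --plan "0 0 0 -0.1 0 0 255;0 0 0 -0.1 0 0 255;0 0 0 -0.1 0 0 255;0 0 0 -0.1 0 0 255;0 0 0 -0.1 0 0 255;0 0 0 -0.1 0 0 255;0 0 0 -0.1 0 0 255;0 0 0 -0.1 0 0 255;0 0 0 0 0 0 255;0 0 0 0 0 0 255"

```text
time_s: 16.1
position: [0.4517, -0.1328, 0.0782]
tool_rot: [[-0.184, 0.983, -0.001], [0.983, 0.184, 0.002], [0.002, -0.0, -1.0]]
ft_force: [0.3, 8.8, 2.2]
grip_width: 0.0091
gripper_force: 51.4
```

Run:
```python
from h import *
for i in range(3):
    o=st(); print("tool F",np.array(o["tool_rot"]).T@o["ft_force"]); d=cam("scene")
save(d,"s6.png",(200,100,460,330),2.5)
```

```text
t 16.1 p [ 0.4517 -0.1328  0.0782] yhead 10.61 tz [-0.0006  0.0017 -1.    ] F [0.2691 8.7628 2.1578] w 0.009071022085820321 gf 51.40903115272522 q [-30.9  24.7  99.6   0.1  55.8 -41.5]
tool F [ 8.5675  1.8768 -2.1428]
t 16.15 p [ 0.4517 -0.1328  0.0782] yhead 10.61 tz [-0.0007  0.0017 -1.    ] F [-0.1074  8.8833  0.8679] w 0.00866277583368807 gf 51.407811641693115 q [-30.9  24.7  99.6   0.1  55.8 -41.5]
tool F [ 8.7527  1.5299 -0.8527]
t 16.2 p [ 0.4517 -0.1328  0.0782] yhead 10.61 tz [-0.0007  0.0017 -1.    ] F [0.1977 8.5812 0.9261] w 0.00875942019653354 gf 51.407904624938965 q [-30.9  24.7  99.6   0.1  55.8 -41.5]
tool F [ 8.3997  1.7742 -0.9117]
```

View pics/s6.png

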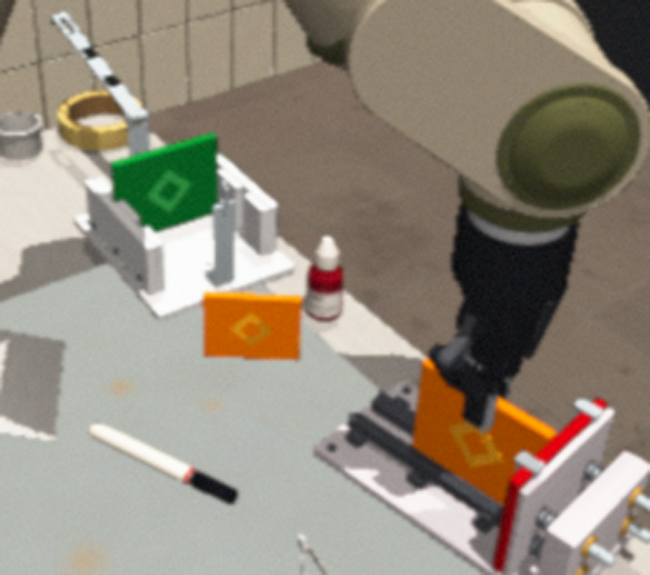

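The scene shows the amber panel in the channel with its edge against ruby (seam near (510,470) in the crop), green in its slot, the hasp leaning outward, and the bottle and small amber panel undisturbed. The slight upward force needs a check for panel tilt.

```bash
cat > tilt.py <<'E'
from h import *
n=6; ds=[cam("scene") for _ in range(n)]; d=ds[0]
px=np.mean([x["pixels"].astype(float) for x in ds],0).astype(np.uint8); 
hsv=cv2.cvtColor(px,cv2.COLOR_RGB2HSV).astype(int); H,S=hsv[...,0],hsv[...,1]
# intersect pixel rays with the near face plane (jig x'=-5 mm through TCP)
o=env.observe(); R=np.array(o["tool_rot"]); ex=R[:,1]*[1,1,0]; ex/=np.linalg.norm(ex); ey=np.array([-ex[1],ex[0],0]); c=o["position"]-.005*ex
T=np.array(d["world_from_camera"]); v,u=np.mgrid[0:400,0:640]
p=cv2.undistortPoints(np.stack([u,v],-1).reshape(-1,1,2).astype(float),K(d),np.array(d["distortion"],float)).reshape(400,640,2)
r=np.concatenate([p,np.ones((400,640,1))],-1)@T[:3,:3].T; t=((c-T[:3,3])@ex)/(r@ex); Q=T[:3,3]+r*t[...,None]
yy=(Q-c)@ey*1000; zz=Q[...,2]*1000
m=(H>5)&(H<24)&(S>120)&(abs(yy)<65)&(zz>5)&(zz<112)
B=[];
for y in range(-50,51,3):
    if abs(y)<22: continue
    k=m&(abs(yy-y)<1.5); 
    if k.sum()>4: B.append((y,zz[k].max()))
B=np.array(B); print(B.round(1).tolist()); f=np.polyfit(*B.T,1); print("top edge slope deg",np.degrees(f[0]))
F=[]; G=[]
for z in range(28,95,4):
    k=m&(abs(zz-z)<1.5)
    if k.sum()>4: F.append((z,yy[k].min())); G.append((z,yy[k].max()))
for nm,A in(("front",F),("rear",G)): A=np.array(A); print(nm,A.round(1).tolist(),"deg",np.degrees(np.polyfit(*A.T,1)[0]))
print("tool F",np.mean([R.T@o["ft_force"]],0)); st()
W=cloud(d); k=(abs(W[...,0]-.445)<.02)&(W[...,1]>.345)&(W[...,1]<.56)&(W[...,2]>.02)&(S<70); print("hasp z",np.nanpercentile(W[k][:,1:],[5,50,95],axis=0))
E
python3 tilt.py
```

```text
[[-50.0, 111.4], [-47.0, 111.0], [-44.0, 111.9], [-41.0, 111.5], [-38.0, 110.3], [-35.0, 111.2], [-32.0, 110.8], [-29.0, 111.7], [-26.0, 111.3], [-23.0, 110.9], [22.0, 98.1], [25.0, 99.0], [28.0, 98.5], [31.0, 101.6], [34.0, 102.5], [37.0, 103.4], [40.0, 107.4], [43.0, 110.5], [46.0, 111.4], [49.0, 110.1]]
top edge slope deg -4.388264580095752
front [[28.0, -31.8], [32.0, -31.0], [36.0, -30.3], [40.0, -31.8], [44.0, -31.0], [48.0, -30.7], [52.0, -31.8], [56.0, -33.3], [60.0, -34.8], [64.0, -32.2], [68.0, -31.5], [72.0, -32.6], [76.0, -34.1], [80.0, -43.6], [84.0, -47.2], [88.0, -48.6], [92.0, -49.6]] deg -15.552063256011474
rear [[28.0, 52.7], [32.0, 53.3], [36.0, 53.8], [40.0, 54.1], [44.0, 52.2], [48.0, 52.7], [52.0, 53.2], [56.0, 53.5], [60.0, 51.6], [64.0, 52.1], [68.0, 52.6], [72.0, 52.9], [76.0, 51.3], [80.0, 51.8], [84.0, 52.1], [88.0, 52.6], [92.0, 53.1]] deg -1.020620312817699
tool F [ 7.7927  1.7104 -1.589 ]
t 16.55 p [ 0.4517 -0.1327  0.0782] yhead 10.61 tz [-0.0007  0.0017 -1.    ] F [0.2468 7.9716 1.6027] w 0.008876600861754284 gf 51.40721082687378 q [-30.9  24.7  99.6   0.1  55.8 -41.5]
hasp z [[0.3527 0.1121]
 [0.425  0.1271]
 [0.5149 0.1423]]
```

The rear edge leans about 1° (the foot has swung back) and the front corner may be brushing the floor. I correct by 1° about the tool's y, raise slightly, and bring the push up towards 10 N.

Call:
jog_arm --plan "0 0 0 0 0 0 255;0 0 0 0 0 -0.05 255;0 -0.3 0 0 0 0 255;0 -0.3 0 0 0 0 255;0 -0.4 0 0 0 0 255;0 0 0 -0.05 0 0 255;0 0 0 -0.05 0 0 255;0 0 0 0 0 0 255;0 0 0 0 0 0 255;0 0 0 0 0 0 255" --grip_force 65

```text
time_s: 17.38
position: [0.4515, -0.1332, 0.0782]
tool_rot: [[-0.184, 0.983, 0.001], [0.983, 0.184, -0.014], [-0.014, -0.001, -1.0]]
ft_force: [1.2, 9.0, -2.9]
grip_width: 0.0085
gripper_force: 66.4
```

```bash
python3 tilt.py | grep -v front
```

```text
[[-50.0, 111.7], [-47.0, 111.3], [-44.0, 110.1], [-41.0, 111.8], [-38.0, 110.6], [-35.0, 111.5], [-32.0, 111.1], [-29.0, 111.9], [-26.0, 111.6], [-23.0, 111.2], [22.0, 99.7], [25.0, 99.2], [28.0, 98.8], [31.0, 99.7], [34.0, 102.8], [37.0, 103.7], [40.0, 106.8], [43.0, 110.7], [46.0, 111.6], [49.0, 110.3]]
top edge slope deg -4.384514700170107
rear [[28.0, 53.0], [32.0, 53.5], [36.0, 54.1], [40.0, 54.4], [44.0, 52.4], [48.0, 53.0], [52.0, 53.5], [56.0, 53.8], [60.0, 51.8], [64.0, 52.4], [68.0, 52.9], [72.0, 51.0], [76.0, 51.5], [80.0, 51.8], [84.0, 52.3], [88.0, 52.9], [92.0, 53.4]] deg -1.2949652275046026
tool F [8.3647 2.8042 2.352 ]
t 17.68 p [ 0.4515 -0.1332  0.0782] yhead 10.59 tz [ 0.0013 -0.0138 -0.9999] F [ 1.2224  8.7043 -2.4704] w 0.008240576355401855 gf 66.42544627189636 q [-30.5  24.5  99.8  -0.8  55.2 -40.7]
hasp z [[0.3528 0.1122]
 [0.4262 0.1266]
 [0.5156 0.1428]]
```

```bash
cat > tilt2.py <<'E'
from h import *
ds=[cam("scene") for _ in range(8)]; d=ds[0]; px=np.mean([x["pixels"].astype(float) for x in ds],0)
o=env.observe(); T=np.array(d["world_from_camera"])
a=np.radians(10.6); ex=np.array([np.cos(a),np.sin(a),0]); ey=np.array([-ex[1],ex[0],0])
def edge(ch,P0,zr,nm,half=.012):
    pts=[]
    ex_=P0[1]; base=P0[0]
    for z in np.arange(*zr,.003):
        s=np.arange(-half,half,.0004); X=base+s[:,None]*ex_; X[:,2]=z
        uv=proj(d,X).astype(np.float32); I=cv2.remap(ch.astype(np.float32),uv[:,0],uv[:,1],cv2.INTER_CUBIC).ravel()
        h=(I[:6].mean()+I[-6:].mean())/2; i=np.where(np.diff(np.sign(I-h)))[0]
        if len(i): j=i[len(i)//2]; pts.append((z,s[j]+(h-I[j])/(I[j+1]-I[j])*.0004))
    A=np.array(pts); f=np.polyfit(*A.T,1); r=A[:,1]-np.polyval(f,A[:,0]); A=A[abs(r)<2*r.std()]; f=np.polyfit(*A.T,1)
    print(nm,len(A),"tilt deg",round(np.degrees(f[0]),2),"resid mm",round((A[:,1]-np.polyval(f,A[:,0])).std()*1000,2),"off",round(A[:,1].mean()*1000,1))
org=px[...,0]-px[...,2]
c=o["position"]
edge(org,(c-.005*ex+.055*ey,ey),(.03,.095),"amber rear")
J=np.array([.4451,-.0976,0])-.034*ey
yc=(c-J)@ey
edge(px[...,0]-px[...,1],(J-.055*ex+(yc-.055)*ey,ey),(.03,.095),"ruby front near edge",.006)
b=np.radians(-2.9); cx=np.array([np.cos(b),np.sin(b),0]); 
grn=px[...,1]-px[...,0]; cc=np.array([.4388,.2817,0])-.005*np.array([-cx[1],cx[0],0])
edge(grn,(cc-.055*cx,cx),(.07,.097),"green left"); edge(grn,(cc+.055*cx,cx),(.07,.097),"green right")
R=np.array(o["tool_rot"]); print("tool F",R.T@o["ft_force"],"torque",o["wrist_torque"])
E
python3 tilt2.py
```

```text
amber rear 22 tilt deg -0.53 resid mm 0.22 off -1.8
ruby front near edge 22 tilt deg -1.45 resid mm 0.68 off -2.0
green left 9 tilt deg -0.64 resid mm 0.32 off -0.4
green right 8 tilt deg 1.47 resid mm 0.14 off -2.9
tool F [8.3503 2.9331 1.8434] torque [ 1.9648 -0.1314  0.1349]
```

Upright to within measurement bias, with amber −0.5° and ruby itself reading −1.4°. I add a last bit of push and relieve the sideways load.

Call:
jog_arm --plan "0 0 0 -0.05 0.02 0 255;0 0 0 -0.05 0.02 0 255;0 0 0 -0.05 0 0 255;0 0 0 0 0 0 255;0 0 0 0 0 0 255;0 0 0 0 0 0 255;0 0 0 0 0 0 255"

```text
time_s: 18.67
position: [0.4518, -0.1344, 0.0782]
tool_rot: [[-0.184, 0.983, 0.001], [0.983, 0.184, -0.013], [-0.013, -0.002, -1.0]]
ft_force: [-0.5, 10.4, -1.1]
grip_width: 0.0087
gripper_force: 66.4
```

```bash
python3 tilt2.py; python3 -c "
from h import *
st()"
```

```text
amber rear 22 tilt deg -0.66 resid mm 0.22 off -1.9
ruby front near edge 22 tilt deg -1.58 resid mm 0.66 off -2.1
green left 9 tilt deg -0.52 resid mm 0.36 off -0.4
green right 8 tilt deg 1.44 resid mm 0.14 off -2.9
tool F [9.778  1.1497 0.9827] torque [2.1277 0.0821 0.0664]
t 19.07 p [ 0.4518 -0.1344  0.0782] yhead 10.58 tz [ 0.0006 -0.0133 -0.9999] F [-0.665   9.809  -1.1133] w 0.008432751432231085 gf 66.41320824623108 q [-30.6  24.6  99.7  -0.8  55.3 -40.8]
```

The push is steady at about 9.8 N, so I hand the job in.

```bash
python3 -c "
from h import *
print(job.close_job())"
```

```text
the job is handed in; nothing more can be done
None
```

The job is handed in at about 19 s: the hasp is open, and the amber panel is held upright in the channel (foot about 2 mm off its floor), pressing on the ruby panel with a steady 9.8 N or so; the last camera view showed the green panel still in its slot and nothing else near the work moved.

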